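# Set out the drive hubs by size with the packing washer

## Task

Set the four steel drive hubs out on the layout board, flange down and each centred on its own ring mark, in order of flange size: the largest on the ring next to the round post, down to the smallest on the ring next to the flat stop bar. The brass packing washer belongs with the smallest hub: it must lie flat on that last ring, centred, with the smallest hub standing upright on top of it. Leave the grease tin and the spark plug standing where they are.

Things in the scene. Friction and masses are not known exactly. Their poses are not given: they have to be found in the camera images.
- board: Fixed flat plywood layout board, 92 mm (x) by 450 mm (y), 12 mm thick, lying on the table. Origin: centre of its underside; y along its length, x across it, z up. Four identical dark ring marks, 40 mm across with a centre dot, lie in a row on its top (12 mm above the table) at x = 0 and y = -127.5, -42.5, +42.5 and +127.5 mm (85 mm apart).
- post: Fixed upright round dark steel post, 18 mm in diameter and 45 mm tall, standing on one end of the board (either end, it changes), in line with the rings: 75 mm from the centre of the nearest ring. Origin: centre of its underside, on the board's top.
- stop: Fixed flat dark steel bar, 60 mm (across the board) by 20 mm by 10 mm high, on the board's other end, 75 mm from the centre of the ring nearest to it. Origin: centre of its underside, on the board's top.
- hub_a: The largest of four plain steel drive hubs: a round flange, 70 mm in diameter and 10 mm thick, at the bottom, and on it a round boss 24 mm in diameter and 26 mm tall with a dark bore mark on top (36 mm tall in all); about 0.38 kg. Loose, standing flange down on the table. Origin: centre of its underside; z up along its axis. Its yaw does not matter.
- hub_b: The second largest of four plain steel drive hubs: a round flange, 58 mm in diameter and 10 mm thick, at the bottom, and on it a round boss 24 mm in diameter and 26 mm tall with a dark bore mark on top (36 mm tall in all); about 0.29 kg. Loose, standing flange down on the table. Origin: centre of its underside; z up along its axis. Its yaw does not matter.
- hub_c: The third largest of four plain steel drive hubs: a round flange, 46 mm in diameter and 10 mm thick, at the bottom, and on it a round boss 24 mm in diameter and 26 mm tall with a dark bore mark on top (36 mm tall in all); about 0.21 kg. Loose, standing flange down on the table. Origin: centre of its underside; z up along its axis. Its yaw does not matter.
- hub_d: The smallest of four plain steel drive hubs: a round flange, 34 mm in diameter and 10 mm thick, at the bottom, and on it a round boss 24 mm in diameter and 26 mm tall with a dark bore mark on top (36 mm tall in all); about 0.15 kg. Loose, standing flange down on the table. Origin: centre of its underside; z up along its axis. Its yaw does not matter.
- washer: Loose flat brass washer, 42 mm in diameter, 6 mm thick, with a hole of 16 mm; 0.05 kg; lying on the table. Origin: centre of its underside; z along its axis. Its yaw does not matter.
- tin: Bystander: round green grease tin with an aluminium lid, 58 mm in diameter, 52 mm tall, loose on the table. To be left standing where it is. Origin: centre of its underside.
- spark_plug: Bystander: spark plug with a white insulator standing upright on a round black foot 52 mm in diameter, 64 mm tall in all, loose on the table. To be left standing where it is. Origin: centre of its underside.
Things that resemble listed ones, but are neither listed nor needed, are in the scene too. What is shaped like the hub_a but blue or brown is not meant.

How it is judged:
By the outcome, as a careful person would: the job done as asked, in the order asked, and still so for the second after the job is handed in, with the robot touching nothing.
It also fails if it takes over 112 s, if anything falls off the work surface, if the arm or the gripper's body presses on something with over 40 N, if the wrist force passes 120 N, or if a joint passes its speed limit or range.

## Robot

A 6-joint arm with a two-finger parallel gripper is mounted at the origin on the work surface. World frame = base frame: x ahead of the robot, y to its left, z up, the work surface at z = 0. Lengths are in mm, angles in rad, forces in N, time in s.
With the tool pointing down it reaches from about 275 to 1000 mm from the base axis. Payload 8.4 kg.
Tool frame: the origin (TCP) lies where the fingers leave the gripper's body, on its centre line; the fingertips stand 73 mm ahead of it and the grasp point (between the pads) lies 54 mm ahead of it (grip_point_offset is the distance from the TCP to the grasp point, in mm); z points along the fingers, y is the direction in which the jaws open and shut (so a half turn about z gives the same grasp; the last joint's range is limited). The gripper opens to 85 mm and grips with 20 to 120 N. Pads are 22 mm wide; open, the fingers measure 114 mm over their backs; the gripper's body (76 mm by 85 mm) begins 54 mm behind the grasp point. The pads swing forward as they close: fully open they stand 13 mm farther back than shut.
Start: joints at [1.101, 0.353, 1.633, -0, 1.155, -0.002], TCP at [281.827, 557.855, 303.881] pointing down, gripper open.
Joint ranges: [-2.63, 2.63], [-0.92, 2.1], [0.06, 2.66], [-1.3, 4.44], [0, 2.69], [-3.02, 3.02]. Speed limits (rad/s): [2.22, 2.22, 2.79, 3.14, 3.14, 3.14].

## Interface

Orientations are given as [roll, pitch, yaw] about the fixed x, y, z axes, in that order (R = Rz(yaw) Ry(pitch) Rx(roll)).
In Python, from rig import sense, grab_frame, sign_off, grip_point_offset gives the robot as it stands. The module is installed in compiled form; this text tells all that it offers.
- The arm moves only by the tool drive_tool, never from a script. Its argument "targets" is one flat list of numbers, 7 for each row, row after row: the shift along the tool's x, y, z in m, then the turn, a rotation vector about the tool's x, y, z in rad, then the opening, from 0 (shut) to 1 (fully open). In form: [tx, ty, tz, wx, wy, wz, grip, tx, ty, tz, wx, wy, wz, grip, ...]. A call has 1 to 12 rows; each row is the pose to reach, as a shift and turn from the pose commanded when the call began, along the tool's axes at that moment; what a row does not reach only later rows make up. A row lasts 1/12 s, in which the tool goes at most 41.7 mm and 7.16 degrees, less where a joint would pass 70% of its speed; a pose out of reach is approached as far as the arm can. A call with a gripper value outside its range is refused whole. The fingers move at their own pace and stop on an object; "force" is the grip in N (left out, the last holds). Time passes only in rows, so rows that repeat a pose let the fingers close. It gives the time, the measured TCP pose, the force and the opening at its end, in the units of the state.
- sense(): the state, without advancing time (a new reading comes with each control period).
- grab_frame(name): name is "side" or "top" or "wrist"; returns a dict with "color" (420x560x3 uint8, blue, green, red), "vertical_fov" (degrees; the focal length in pixels is half the picture's height over the tangent of half this angle, whatever the lens; pixels are square), "cx", "cy" (the principal point, pixels), "k1" (the pictures are not rectified: a ray, as slopes to the right and down, at radius r is drawn at 1 + k1 r^2 times it, then the intrinsics apply), "world_from_camera" (4x4, takes a point from camera to world coordinates). Camera axes: x right, y down, z forward; pixel columns grow to the right and rows downward; lengths in mm; the calibration is good to about 2 mm. A picture is of the moment at which its call begins. There is no depth.
- sign_off(): hands the job in, once; it reports no verdict.
The state is a dict: "clock": time; "qpos": joint angles; "qvel": joint speeds; "joint_efforts": joint torques, N m; "eef_pos": TCP position; "tcp_rot": TCP orientation; "contact_force": force on the tool from outside, world axes, zero at the start; "wrist_torque": the same for the moment, N m; "opening": opening from 0.0 (shut) to 1.0 (fully open).
Only numpy, scipy, OpenCV 4.12 (cv2) and the standard library are available. Lean on these libraries where they do the work, as an engineer would, in place of code of your own. Each camera call takes 0.05 s, during which the arm holds its last target. There are 200 camera calls.

## Working session

There is one attempt and no reset: what is moved stays moved. The work goes in short steps, Python scripts to look and compute and a tool call to move; the robot and the scene stay as the last step left them, time stands still between calls to the robot, and variables do not carry over. Pictures are saved under pics/ and viewed, about 12 in all and at most 16, crops included, and the job is handed in when it is done.

Besides the shell and the picture viewer there is one more tool, called after "Emit:" as a command line: name --argument value ..., lists and objects as JSON in quotes. drive_tool: Moves the arm, as the interface text tells. Its arguments: {"type":"object","properties":{"targets":{"type":"array"},"force":{"type":"number"}},"required":["targets"]}

```bash
mkdir -p pics
cat > h.py <<'E'
import numpy as np, cv2
from rig import *
def ray(f,u,v):
    c=f["color"].shape; fl=c[0]/2/np.tan(np.radians(f["vertical_fov"])/2)
    p=np.array([(u-f["cx"])/fl,(v-f["cy"])/fl]); q=p.copy()
    for _ in range(20): q=p/(1+f["k1"]*(q@q))
    T=np.array(f["world_from_camera"]); return T[:3,3],T[:3,:3]@np.array([q[0],q[1],1])
def onz(f,u,v,z):
    o,d=ray(f,u,v); return (o+d*(z-o[2])/d[2])[:2].round(1)
def proj(f,P):
    T=np.linalg.inv(np.array(f["world_from_camera"])); c=T[:3,:3]@np.array(P)+T[:3,3]
    q=c[:2]/c[2]; q=q*(1+f["k1"]*(q@q)); fl=f["color"].shape[0]/2/np.tan(np.radians(f["vertical_fov"])/2)
    return q*fl+[f["cx"],f["cy"]]
E
python3 - <<'E'
from h import *
for n in("top","side"):
    f=grab_frame(n); cv2.imwrite(f"pics/{n}0.png",cv2.resize(f["color"],(800,600),interpolation=2)); print(n,f["vertical_fov"],f["k1"],np.array(f["world_from_camera"]).round(3).tolist())
print(sense(),grip_point_offset)
E
```

```text
top 46.11503597401884 -0.07914947010975627 [[0.018, -0.997, 0.078, 408.317], [-1.0, -0.02, -0.014, -1.666], [0.016, -0.078, -0.997, 1016.174], [0.0, 0.0, 0.0, 1.0]]
side 57.393170838996966 -0.032287668448782704 [[-0.761, -0.364, 0.537, 3.01], [-0.648, 0.398, -0.649, 583.116], [0.023, -0.842, -0.539, 544.877], [0.0, 0.0, 0.0, 1.0]]
{'clock': 0.1, 'qpos': array([ 1.10063916e+00,  3.53588050e-01,  1.63403913e+00, -1.19397039e-05,
        1.15522820e+00, -2.40135783e-03]), 'qvel': array([ 0.00175034,  0.00028498, -0.00066441,  0.00183634,  0.00079695,
        0.00141703]), 'joint_efforts': array([-1.36854138e-03, -6.06358624e+01, -3.42816174e+01, -1.15743865e-04,
        4.09676475e-03,  8.20274408e-06]), 'eef_pos': array([281.6548928 , 557.56477922, 303.23981693]), 'tcp_rot': array([-3.14032991e+00,  7.88510122e-06,  2.67384167e+00]), 'contact_force': array([ 0.33853864, -0.01708953,  0.56969033]), 'wrist_torque': array([ 0.03055829, -0.04502381,  0.02612085]), 'opening': 1.000093699582992} 53.900000000000006
```

View pics/top0.png

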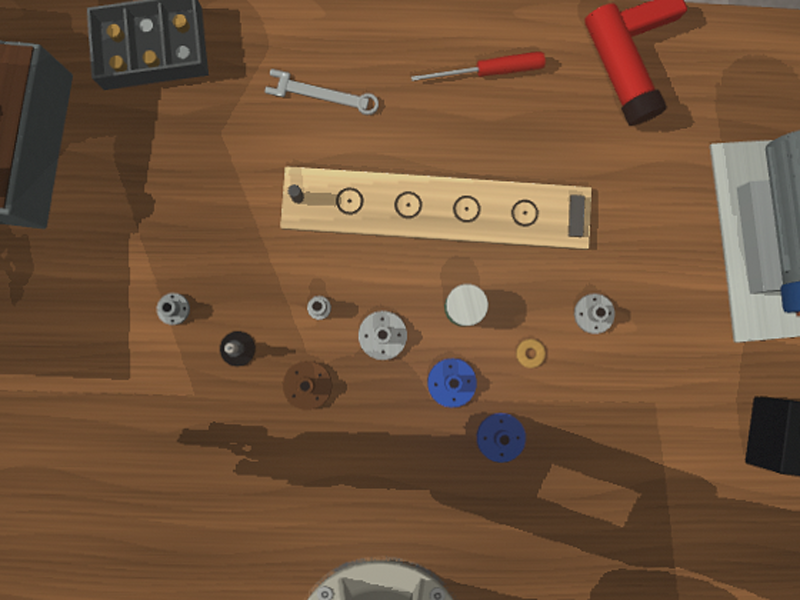

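View pics/side0.png

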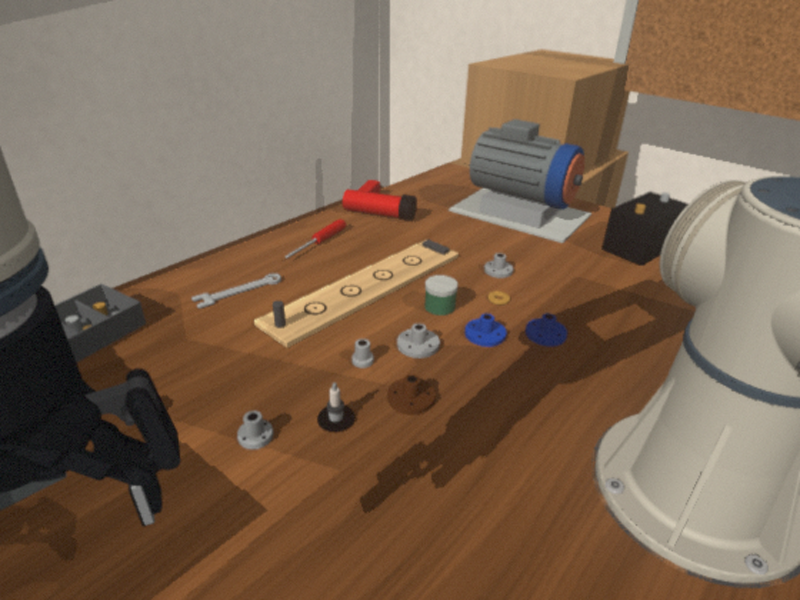

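The top view is 800 px wide. It shows the board with the post at its left end (295,193), the stop at its right end (577,215), and rings at (349,200), (408,204), (467,208) and (525,212). The four silver hubs are at (382,335), (595,314), (172,308) and (318,306), and the washer is at (531,352). The blue and brown lookalikes at (452,383), (501,437) and (306,385) are excluded. By flange width, the hubs look like a=(382,335), b=(595,314), c=(172,308), d=(318,306). I'll measure next and confirm these in a crop.

Run:
```python
from h import *
f=grab_frame("top"); im=f["color"]; g=cv2.cvtColor(im,6); hsv=cv2.cvtColor(im,40)
tiles=[]
for n,(u,v) in dict(a=(382,335),b=(595,314),c=(172,308),d=(318,306)).items():
    u,v=int(u*.7),int(v*.7); r=26; s=im[v-r:v+r,u-r:u+r]; hs=hsv[v-r:v+r,u-r:u+r]
    m=((hs[...,1]<60)&(hs[...,2]>60)).astype(np.uint8)
    k,lab,st,ce=cv2.connectedComponentsWithStats(m); i=1+np.argmax(st[1:,4])
    cs,_=cv2.findContours((lab==i).astype(np.uint8),0,2); c=max(cs,key=cv2.contourArea)
    (cx,cy),R=cv2.minEnclosingCircle(c); el=cv2.fitEllipse(cv2.convexHull(c))
    # bore: dark compact blob inside hull
    hull=cv2.drawContours(np.zeros(m.shape,np.uint8),[cv2.convexHull(c)],-1,1,-1)
    hull=cv2.erode(hull,np.ones((3,3)))
    d=((g[v-r:v+r,u-r:u+r]<70)&(hull>0)).astype(np.uint8)
    k,l2,s2,c2=cv2.connectedComponentsWithStats(d); j=1+np.argmax(s2[1:,4])
    bu,bv=c2[j]+[u-r,v-r]; eu,ev=cx+u-r,cy+v-r
    e1=onz(f,eu-R,ev,8);e2=onz(f,eu+R,ev,8)
    print(n,"bore px",bu.round(1),bv.round(1),s2[j,4],"xy@36",onz(f,bu,bv,36),"circ xy@8",onz(f,eu,ev,8),"dia",np.hypot(*(e1-e2)).round(1),"ell",onz(f,el[0][0]+u-r,el[0][1]+v-r,8))
    tiles.append(cv2.resize(s,(390,290),interpolation=2))
cv2.imwrite("pics/crop.png",np.vstack([np.hstack(tiles[:2]),np.hstack(tiles[2:])]))
u,v=371,246;r=18;hs=hsv[v-r:v+r,u-r:u+r]
m=((hs[...,1]>110)&(hs[...,2]>120)&(hs[...,0]>14)).astype(np.uint8)
cs,_=cv2.findContours(m,0,2);c=max(cs,key=cv2.contourArea);(cx,cy),R=cv2.minEnclosingCircle(c)
print("washer",onz(f,cx+u-r,cy+v-r,4),"R",R,)
for n,(u,v) in dict(r1=(349,200),r2=(408,204),r3=(467,208),r4=(525,212)).items():
    u,v=int(u*.7),int(v*.7);r=16
    m=(g[v-r:v+r,u-r:u+r]<100).astype(np.uint8);cs,_=cv2.findContours(m,0,2);c=max(cs,key=cv2.contourArea);e=cv2.fitEllipse(c)
    print(n,onz(f,e[0][0]+u-r,e[0][1]+v-r,12),e[1])
print("tin",onz(f,467*.7,304*.7,52),"plug",onz(f,233*.7,348*.7,64))
```

```text
a bore px 267.4 233.7 29 xy@36 [442.    5.4] circ xy@8 [441.8   5.6] dia 70.7 ell [441.7   5.5]
b bore px 420.2 218.3 29 xy@36 [ 478.5 -301.4] circ xy@8 [ 478.6 -300.3] dia 60.1 ell [ 478.8 -300.4]
c bore px 116.5 214.6 31 xy@36 [474.1 308.1] circ xy@8 [473.7 308. ] dia 47.9 ell [473.6 308. ]
d bore px 221.6 213.7 29 xy@36 [480.   97.4] circ xy@8 [479.6  98. ] dia 34.3 ell [479.6  97.4]
washer [ 420.  -207.6] R 10.541156768798828
r1 [634.9  57.4] (17.767127990722656, 18.255237579345703)
r2 [631.  -27.5] (18.035865783691406, 18.182050704956055)
r3 [ 627.1 -112.7] (17.762062072753906, 18.456369400024414)
r4 [ 623.1 -197.5] (17.543251037597656, 18.2286434173584)
tin [ 484.7 -110.7] plug [418. 206.]
```

View pics/crop.png

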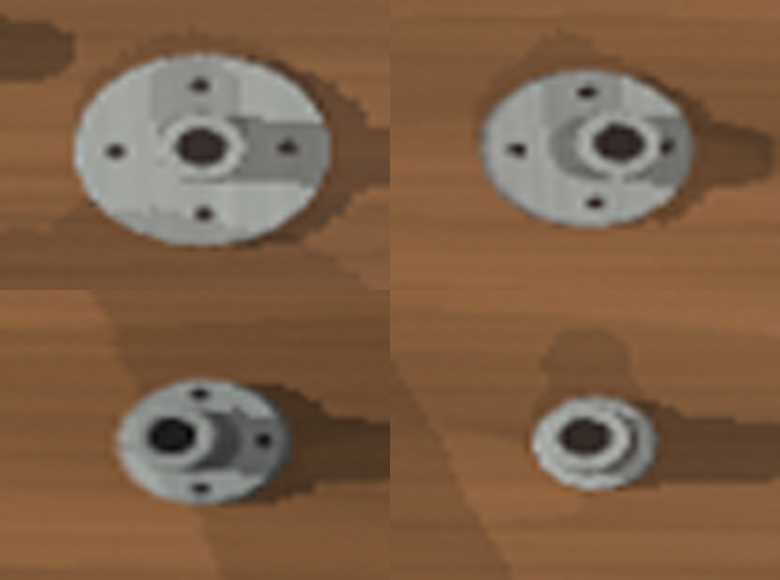

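The sizes measure 70.7, 60, 48 and 34 mm, so a, b, c and d are as assumed. All four are silver with a dark bore. I'm starting with hub c, the one nearest the arm.

Emit:
drive_tool --targets '[-0.284, -0.136, 0.113, 0, 0, 1.103, 0.6, -0.284, -0.136, 0.113, 0, 0, 1.103, 0.6, -0.284, -0.136, 0.113, 0, 0, 1.103, 0.6, -0.284, -0.136, 0.113, 0, 0, 1.103, 0.6, -0.284, -0.136, 0.113, 0, 0, 1.103, 0.6, -0.284, -0.136, 0.113, 0, 0, 1.103, 0.6, -0.284, -0.136, 0.113, 0, 0, 1.103, 0.6, -0.284, -0.136, 0.113, 0, 0, 1.103, 0.6, -0.284, -0.136, 0.113, 0, 0, 1.103, 0.6, -0.284, -0.136, 0.113, 0, 0, 1.103, 0.6, -0.284, -0.136, 0.113, 0, 0, 1.103, 0.6, -0.284, -0.136, 0.113, 0, 0, 1.103, 0.6]' --force 40

```text
clock: 1.15
eef_pos: [473.7, 309.2, 191.2]
tcp_rot: [3.141, -0.0, 1.575]
contact_force: [0.3, -0.4, 0.2]
opening: 0.598
```

Run:
```python
from h import *
f=grab_frame("wrist"); s=sense(); print(s["eef_pos"].round(1),s["tcp_rot"].round(4),s["opening"],s["qpos"].round(2),s["contact_force"].round(1))
cv2.imwrite("pics/w1.png",f["color"]); print(f["vertical_fov"],np.array(f["world_from_camera"]).round(2).tolist())
print(proj(f,[474,308,36]))
```

```text
[473.6 309.4 191.4] [ 3.141e+00 -6.000e-04  1.575e+00] 0.6025419334686146 [0.58 0.39 1.86 0.   0.89 0.57] [-0.5  0.6 -0.4]
63.32466036755823 [[1.0, 0.01, 0.0, 473.73], [0.01, -0.96, -0.28, 378.3], [0.0, 0.28, -0.96, 263.11], [0.0, 0.0, 0.0, 1.0]]
[275.56334275 210.20473468]
```

View pics/w1.png

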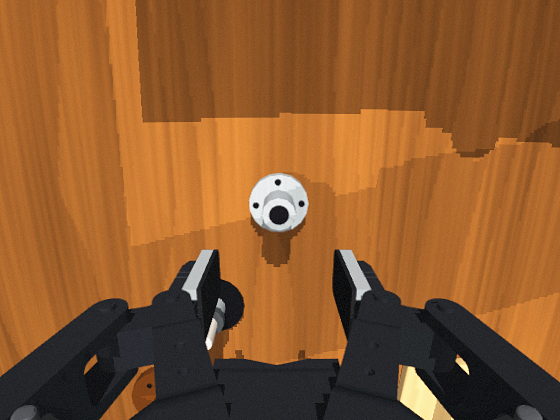

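The wrist view shows hub c's bore at (279,214), about 2 mm off the top-view prediction of (276,210). I'll split the difference and go down to grip the boss above the flange.

Emit:
drive_tool --targets '[-0.002, 0.001, 0.04, 0, 0, 0, 0.6, -0.002, 0.001, 0.075, 0, 0, 0, 0.6, -0.002, 0.001, 0.095, 0, 0, 0, 0.6, -0.002, 0.001, 0.105, 0, 0, 0, 0.6, -0.002, 0.001, 0.105, 0, 0, 0, 0.6, -0.002, 0.001, 0.105, 0, 0, 0, 0.2, -0.002, 0.001, 0.105, 0, 0, 0, 0.1, -0.002, 0.001, 0.105, 0, 0, 0, 0.1, -0.002, 0.001, 0.105, 0, 0, 0, 0.1, -0.002, 0.001, 0.105, 0, 0, 0, 0.1, -0.002, 0.001, 0.105, 0, 0, 0, 0.1]' --force 40

```text
clock: 2.12
eef_pos: [475.8, 307.3, 87.7]
tcp_rot: [3.139, -0.002, 1.571]
contact_force: [-1.6, 1.7, 7.4]
opening: 0.267
```

```bash
cat >> h.py <<'E'
def bore(f,u,v,r=22,th=60,z=36):
    u,v=int(u),int(v); g=cv2.cvtColor(f["color"],6)[v-r:v+r,u-r:u+r]
    k,l,s,c=cv2.connectedComponentsWithStats((g<th).astype(np.uint8))
    j=min(range(1,k),key=lambda i:np.hypot(*(c[i]-r))-0.03*s[i,4] if s[i,4]>8 else 999)
    p=c[j]+[u-r,v-r]; return p.round(1),s[j,4],onz(f,*p,z)
E
python3 - <<'E'
from h import *
f=grab_frame("wrist"); s=sense(); print(s["eef_pos"].round(1),s["tcp_rot"].round(4),s["opening"],s["contact_force"].round(1))
cv2.imwrite("pics/w2.png",f["color"]); e=s["eef_pos"]
p=proj(f,[e[0],e[1],36]);print(p,bore(f,*p))
E
```

```text
[475.9 307.3  87.7] [ 3.1392e+00 -2.0000e-03  1.5708e+00] 0.26286828253856687 [-2.3  1.7  6.5]
[274.50585621 282.9087838 ] (array([276. , 289.3]), np.int32(798), array([476.5, 304.4]))
```

View pics/w2.png

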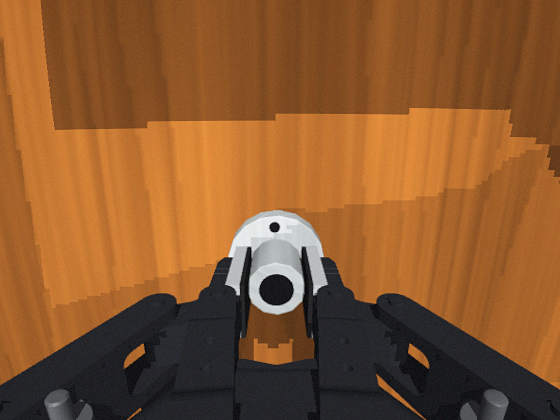

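Hub c is gripped: opening 0.263, bore at (276,289). The 7 N vertical force suggests the tips graze the flange, so I'll grip 2 mm higher next time. Now lifting and carrying it to ring 3.

Emit:
drive_tool --targets '[0, 0, -0.03, 0, 0, 0, 0.1, 0, 0, -0.065, 0, 0, 0, 0.1, -0.02, 0.007, -0.085, 0, 0, 0, 0.1, -0.06, 0.022, -0.085, 0, 0, 0, 0.1, -0.098, 0.036, -0.085, 0, 0, 0, 0.1, -0.136, 0.05, -0.085, 0, 0, 0, 0.1, -0.174, 0.063, -0.085, 0, 0, 0, 0.1, -0.212, 0.077, -0.085, 0, 0, 0, 0.1, -0.25, 0.091, -0.085, 0, 0, 0, 0.1, -0.288, 0.105, -0.085, 0, 0, 0, 0.1, -0.326, 0.119, -0.085, 0, 0, 0, 0.1, -0.364, 0.133, -0.085, 0, 0, 0, 0.1]' --force 60

```text
clock: 3.17
eef_pos: [608.4, -59.8, 171.8]
tcp_rot: [3.14, 0.0, 1.571]
contact_force: [0.9, 0.6, -1.4]
opening: 0.257
```

Emit:
drive_tool --targets '[-0.03, 0.01, 0, 0, 0, 0, 0.1, -0.05, 0.018, 0, 0, 0, 0, 0.1, -0.057, 0.02, 0, 0, 0, 0, 0.1, -0.057, 0.02, 0, 0, 0, 0, 0.1, -0.057, 0.02, 0, 0, 0, 0, 0.1]'

```text
clock: 3.58
eef_pos: [627.5, -114.3, 171.1]
tcp_rot: [-3.141, -0.0, 1.57]
contact_force: [-0.2, 0.8, -1.9]
opening: 0.257
```

Run:
```python
from h import *
f=grab_frame("wrist"); s=sense(); print(s["eef_pos"].round(1),s["tcp_rot"].round(4),s["opening"],s["contact_force"].round(1))
cv2.imwrite("pics/w3.png",f["color"]); e=s["eef_pos"]
p=proj(f,[e[0],e[1],e[2]-51.5]);print(p,bore(f,*p,z=e[2]-51.5))
for y in(57.4,-27.5,-112.7,-197.5): print(proj(f,[629.1-(y+113)*-.046,y,12]))
```

```text
[ 627.4 -113.7  171. ] [-3.1411e+00 -4.0000e-04  1.5710e+00] 0.2522509127039768 [ 0.6  0.5 -0.9]
[274.49586789 281.47385606] (array([276. , 288.8]), np.int32(795), array([ 628., -117.]))
[291.11498763 -68.41917327]
[283.86300051  77.72427537]
[277.51811986 204.81505287]
[272.29351577 309.00774799]
```

View pics/w3.png

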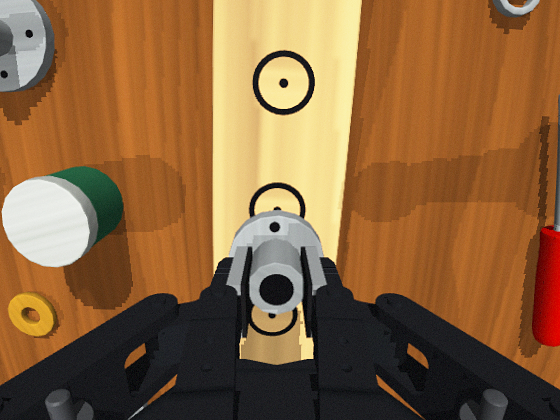

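The wrist view shows hub c held over ring 3. The ring dots are at (283,83), (277,209) and (272,314), and the bore is at (276,289). This camera reads about 3 mm low in y for hub and rings alike, so the correction needed is about 1 mm in each axis. Now lowering, releasing and rising.

Emit:
drive_tool --targets '[0.001, 0.001, 0.03, 0, 0, 0, 0.1, 0.001, 0.001, 0.055, 0, 0, 0, 0.1, 0.001, 0.001, 0.066, 0, 0, 0, 0.1, 0.001, 0.001, 0.07, 0, 0, 0, 0.1, 0.001, 0.001, 0.071, 0, 0, 0, 0.1, 0.001, 0.001, 0.071, 0, 0, 0, 0.1, 0.001, 0.001, 0.071, 0, 0, 0, 0.1]'

```text
clock: 4.22
eef_pos: [629.4, -113.0, 100.7]
tcp_rot: [3.141, 0.0, 1.572]
contact_force: [-0.3, -0.4, -1.5]
opening: 0.256
```

Emit:
drive_tool --targets '[0, 0, 0, 0, 0, 0, 0.4, 0, 0, 0, 0, 0, 0, 0.6, 0, 0, 0, 0, 0, 0, 0.6, 0, 0, -0.02, 0, 0, 0, 0.6, 0, 0, -0.06, 0, 0, 0, 0.6, -0.03, -0.05, -0.07, 0, 0, 0, 0.6, -0.065, -0.09, -0.07, 0, 0, 0, 0.6, -0.095, -0.13, -0.07, 0, 0, 0, 0.6, -0.095, -0.17, -0.07, 0, 0, 0, 0.6, -0.095, -0.2, -0.07, 0, 0, 0, 0.6, -0.095, -0.208, -0.07, 0, 0, 0, 0.6, -0.095, -0.208, -0.07, 0, 0, 0, 0.6]'

```text
clock: 5.22
eef_pos: [415.4, -208.3, 169.5]
tcp_rot: [-3.137, -0.002, 1.569]
contact_force: [-0.5, -0.9, -1.1]
opening: 0.597
```

```bash
cat >> h.py <<'E'
def top_check(xy,z0=12):
    f=grab_frame("top"); p=proj(f,[*xy,z0+36]); return f,bore(f,*p,r=10,th=70,z=z0+36)
E
python3 - <<'E'
from h import *
f=grab_frame("wrist"); s=sense(); e=s["eef_pos"]; print(e.round(1),s["tcp_rot"].round(4),s["opening"],s["contact_force"].round(1))
h=cv2.cvtColor(f["color"],40); m=((h[...,1]>130)&(h[...,2]>140)&(h[...,0]>18)&(h[...,0]<30)).astype(np.uint8)
cs,_=cv2.findContours(m,0,2)
for c in cs:
    if cv2.contourArea(c)>300: el=cv2.fitEllipse(c); print(el,onz(f,*el[0],4))
print(top_check((627,-113))[1])
cv2.imwrite("pics/w4.png",np.hstack([f["color"][60:,:],]))
E
```

```text
[ 418.5 -208.8  170.1] [-3.1405e+00 -4.0000e-04  1.5685e+00] 0.6042517625095741 [0.9 0.3 1.3]
((284.1640625, 208.29150390625), (54.10645294189453, 55.849647521972656), 86.62905883789062) [ 421.2 -211. ]
(array([328. , 141.4]), np.int32(28), array([ 628.2, -111.9]))
```

View pics/w4.png

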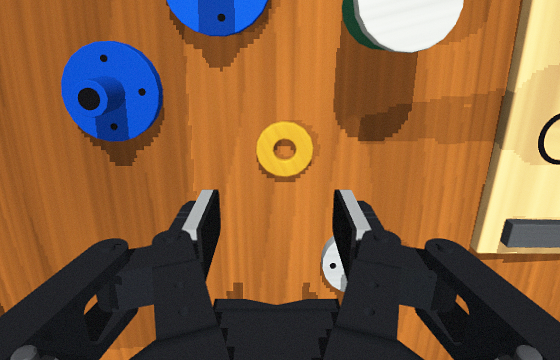

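Hub c now sits at (628.2,-111.9) in the top frame, about 1 mm off its ring. The wrist view shows the washer at (284,208) in the full frame, between the jaws with clear space around it. I'm going down to it in steps and watching the force.

Emit:
drive_tool --targets '[0.0005, 0.002, 0.04, 0, 0, 0, 0.65, 0.0005, 0.002, 0.07, 0, 0, 0, 0.65, 0.0005, 0.002, 0.085, 0, 0, 0, 0.65, 0.0005, 0.002, 0.092, 0, 0, 0, 0.65, 0.0005, 0.002, 0.092, 0, 0, 0, 0.65, 0.0005, 0.002, 0.092, 0, 0, 0, 0.65]'

```text
clock: 5.82
eef_pos: [424.1, -208.2, 78.1]
tcp_rot: [3.141, 0.0, 1.571]
contact_force: [-0.0, -0.5, -0.0]
opening: 0.653
```

Emit:
drive_tool --targets '[0, 0, 0.001, 0, 0, 0, 0.65, 0, 0, 0.002, 0, 0, 0, 0.65, 0, 0, 0.003, 0, 0, 0, 0.65, 0, 0, 0.003, 0, 0, 0, 0.65]'

```text
clock: 6.15
eef_pos: [423.3, -208.3, 75.4]
tcp_rot: [3.141, 0.001, 1.571]
contact_force: [-0.6, -0.7, -0.1]
opening: 0.648
```

Emit:
drive_tool --targets '[0, -0.002, 0, 0, 0, 0, 0.5, 0, -0.002, 0, 0, 0, 0, 0.3, 0, -0.002, 0, 0, 0, 0, 0.3, 0, -0.002, 0, 0, 0, 0, 0.3, 0, -0.002, 0, 0, 0, 0, 0.3]' --force 30

```text
clock: 6.57
eef_pos: [421.0, -208.2, 75.6]
tcp_rot: [3.141, 0.0, 1.571]
contact_force: [-2.1, 0.7, 11.0]
opening: 0.454
```

Run:
```python
from h import *
f=grab_frame("wrist"); s=sense(); e=s["eef_pos"]; print(e.round(1),s["tcp_rot"].round(4),s["opening"],s["contact_force"].round(1))
w=f["color"][200:400,180:380]; g=grab_frame("side"); p=proj(g,[421,-208,20]).astype(int); print(p)
q=g["color"][p[1]-60:p[1]+60,p[0]-60:p[0]+60]
cv2.imwrite("pics/w5.png",np.hstack([cv2.resize(w,(400,400)),cv2.resize(q,(400,400),interpolation=2)]))
```

```text
[ 421.  -208.2   75.6] [3.1411e+00 3.0000e-04 1.5705e+00] 0.4524026212329298 [-2.4 -0.3 10.9]
[348 202]
```

View pics/w5.png

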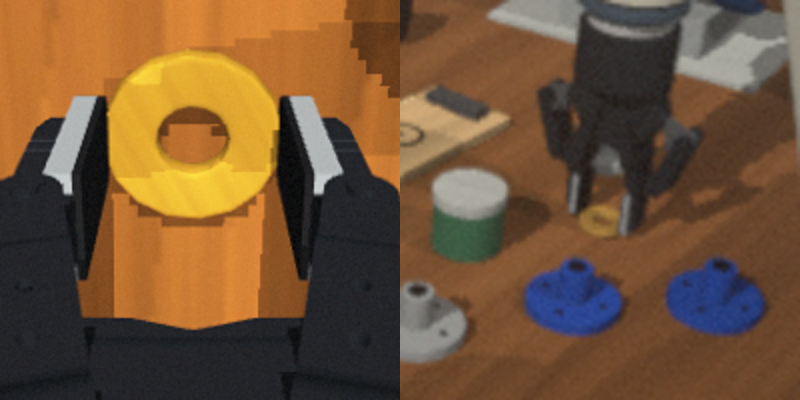

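The washer sits between the pads, with its centre near (277,267) in the full frame. The opening of 0.45 matches a gripped 42 mm disc, and the tips touch the table at 11 N. Lifting and carrying it to ring 4.

Emit:
drive_tool --targets '[0, 0, -0.005, 0, 0, 0, 0.3, 0, 0, -0.02, 0, 0, 0, 0.3, 0, 0, -0.045, 0, 0, 0, 0.3, 0, 0.015, -0.06, 0, 0, 0, 0.3, 0.002, 0.045, -0.06, 0, 0, 0, 0.3, 0.005, 0.08, -0.06, 0, 0, 0, 0.3, 0.01, 0.115, -0.06, 0, 0, 0, 0.3, 0.01, 0.15, -0.06, 0, 0, 0, 0.3, 0.01, 0.18, -0.06, 0, 0, 0, 0.3, 0.01, 0.198, -0.06, 0, 0, 0, 0.3, 0.01, 0.2035, -0.06, 0, 0, 0, 0.3, 0.01, 0.2035, -0.06, 0, 0, 0, 0.3]' --force 40

```text
clock: 7.67
eef_pos: [625.2, -197.9, 134.7]
tcp_rot: [3.141, 0.0, 1.571]
contact_force: [-0.6, -0.6, -0.4]
opening: 0.44
```

Emit:
drive_tool --targets '[0, 0, 0.02, 0, 0, 0, 0.3, 0, 0, 0.03, 0, 0, 0, 0.3, 0, 0, 0.03, 0, 0, 0, 0.3]'

```text
clock: 7.92
eef_pos: [621.4, -197.6, 102.4]
tcp_rot: [-3.136, -0.002, 1.57]
contact_force: [-1.2, 0.1, -0.9]
opening: 0.436
```

Run:
```python
from h import *
f=grab_frame("wrist"); s=sense(); e=s["eef_pos"]; print(e.round(1),s["tcp_rot"].round(4),s["opening"],s["contact_force"].round(1))
w=f["color"][190:340,180:380]
cv2.imwrite("pics/w6.png",cv2.resize(w,(800,600)))
z=e[2]-75.6+6
for u,v in((277,267),):print(onz(f,u,v,z))
```

```text
[ 622.2 -197.9  103.5] [-3.1377e+00 -1.2000e-03  1.5703e+00] 0.43954676804327597 [ 0.4 -0.   0.1]
[ 622.  -198.9]
```

View pics/w6.png

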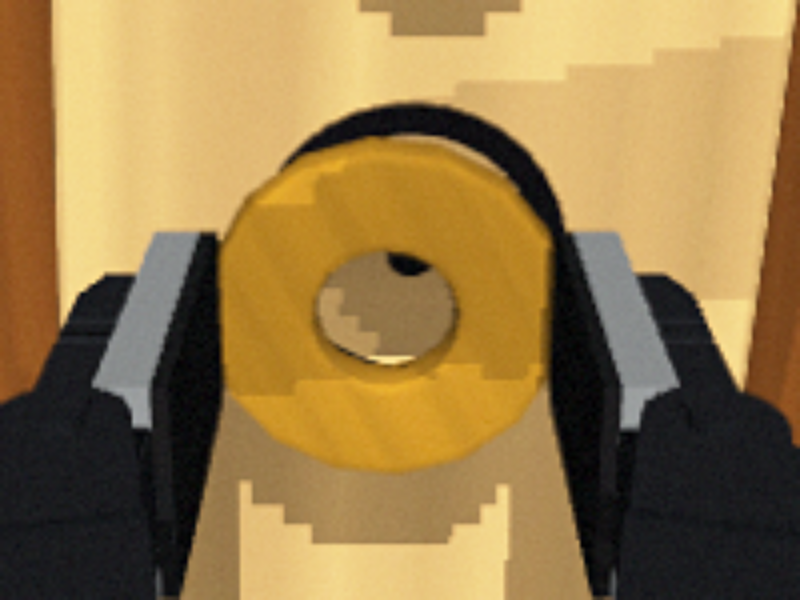

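The washer is held flat, and the ring dot shows through its hole at (282,255), up and right of the hole centre (277,267). The arm is still settling, so I'll hold for a moment and measure again.

Emit:
drive_tool --targets '[0, 0, 0, 0, 0, 0, 0.3, 0, 0, 0, 0, 0, 0, 0.3, 0, 0, 0, 0, 0, 0, 0.3, 0, 0, 0, 0, 0, 0, 0.3]'

```text
clock: 8.3
eef_pos: [624.7, -198.2, 105.6]
tcp_rot: [3.141, 0.0, 1.571]
contact_force: [-0.3, 1.0, -0.0]
opening: 0.439
```

Run:
```python
from h import *
f=grab_frame("wrist"); s=sense(); e=s["eef_pos"]; print(e.round(1),s["tcp_rot"].round(4),s["opening"])
im=f["color"]; g=cv2.cvtColor(im,6); z=e[2]-75.6+6
# dot: dark pixels in the hole
h=g[250:286,262:292]; ys,xs=np.where(h<70); print("dark in hole",len(xs),xs.mean()+262,xs.min()+262,xs.max()+262,ys.min()+250,ys.max()+250)
hs=cv2.cvtColor(im,40)
m=((hs[...,1]>175)&(hs[...,2]>110)&(hs[...,0]>18)&(hs[...,0]<30)).astype(np.uint8)
m[:215]=0;m[315:]=0;m[:,:225]=0;m[:,330:]=0
cs,_=cv2.findContours(m,0,2);c=max(cs,key=cv2.contourArea);el=cv2.fitEllipse(cv2.convexHull(c));print(el)
print("washer",onz(f,*el[0],z)); print("dot",onz(f,xs.mean()+262,ys.min()+250,12), onz(f,282,254,12))
# ring top outer edge, on columns through dot
col=int(xs.mean()+262); print("dark rows above",[v for v in range(205,240) if g[v,col]<70]); print(onz(f,col,[v for v in range(205,240) if g[v,col]<70][0]-.5,12))
```

```text
[ 624.7 -198.2  105.5] [3.1408e+00 3.0000e-04 1.5708e+00] 0.438555313355496
dark in hole 104 276.99038461538464 263 291 253 280
((276.11224365234375, 266.0668029785156), (83.70763397216797, 87.89452362060547), 91.7769546508789)
washer [ 625.3 -199.8]
dot [ 625.9 -204.1] [ 628.5 -204.7]
dark rows above [213, 214, 215, 216, 217, 218, 219]
[ 625.3 -181.7]
```

Emit:
drive_tool --targets '[0, 0, 0.008, 0, 0, 0, 0.3, 0, 0, 0.014, 0, 0, 0, 0.3, 0, 0, 0.016, 0, 0, 0, 0.3, 0, 0, 0.016, 0, 0, 0, 0.3, 0, 0, 0.016, 0, 0, 0, 0.3, 0, 0, 0.016, 0, 0, 0, 0.3]'

```text
clock: 8.85
eef_pos: [624.4, -198.0, 88.5]
tcp_rot: [-3.141, -0.0, 1.571]
contact_force: [-0.0, -0.7, -0.4]
opening: 0.44
```

Run:
```python
from h import *
f=grab_frame("wrist"); s=sense(); e=s["eef_pos"]; print(e.round(1),s["tcp_rot"].round(4),s["opening"],s["contact_force"].round(1))
cv2.imwrite("pics/w7.png",cv2.resize(f["color"][205:325,200:360],(800,600),interpolation=2))
```

```text
[ 624.4 -198.    88.6] [-3.1412e+00 -1.0000e-04  1.5708e+00] 0.44094602242567105 [0.4 0.1 0. ]
```

View pics/w7.png

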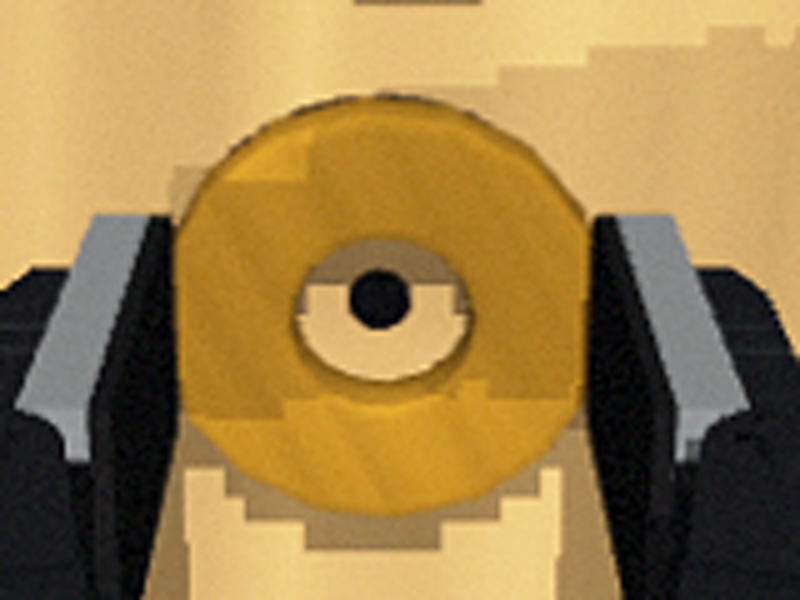

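Run:
```python
from h import *
f=grab_frame("wrist"); q=lambda u,v,z:onz(f,200+u/5,205+v/5,z)
for z0 in(12.5,13.5): print("outer",(q(173,300,z0+6)+q(590,300,z0+6))/2,(q(382,97,z0+6)+q(382,515,z0+6))/2,"hole",(q(383,238,z0+6)+q(383,403,z0+6))/2,"hole bottom edge at underside",q(383,382,z0),"dot",q(380,299,12))
```

```text
outer [ 625.05 -199.25] [ 625.05 -200.75] hole [ 625.15 -201.45] hole bottom edge at underside [ 625.2 -211. ] dot [ 624.9 -202.4]
outer [ 625.  -198.8] [ 625.05 -200.25] hole [ 625.15 -200.95] hole bottom edge at underside [ 625.2 -210.5] dot [ 624.9 -202.4]
```

The ring dot shows near the centre of the washer's hole. x agrees to within 0.3 mm, and y is within about 1 mm. I'll shift 0.5 mm in y, lower, release and go on to hub d.

Emit:
drive_tool --targets '[-0.0005, 0, 0.0006, 0, 0, 0, 0.3, -0.0005, 0, 0.0012, 0, 0, 0, 0.3, -0.0005, 0, 0.0012, 0, 0, 0, 0.3, -0.0005, 0, 0.0012, 0, 0, 0, 0.3, -0.0005, 0, 0.0012, 0, 0, 0, 0.5, -0.0005, 0, 0.0012, 0, 0, 0, 0.6, -0.0005, 0, 0.0012, 0, 0, 0, 0.6, -0.0005, 0, -0.01, 0, 0, 0, 0.6, -0.0005, 0, -0.04, 0, 0, 0, 0.6, -0.0005, 0, -0.08, 0, 0, 0, 0.6]'

```text
clock: 9.78
eef_pos: [622.7, -198.0, 167.4]
tcp_rot: [-3.136, -0.002, 1.571]
contact_force: [0.3, -0.4, 0.6]
opening: 0.6
```

Emit:
drive_tool --targets '[0.036, -0.018, 0, 0, 0, 0, 0.6, 0.072, -0.036, 0, 0, 0, 0, 0.6, 0.108, -0.054, 0, 0, 0, 0, 0.6, 0.144, -0.072, 0, 0, 0, 0, 0.6, 0.18, -0.09, 0, 0, 0, 0, 0.6, 0.216, -0.107, 0, 0, 0, 0, 0.6, 0.25, -0.124, 0, 0, 0, 0, 0.6, 0.28, -0.138, 0, 0, 0, 0, 0.6, 0.296, -0.1435, 0, 0, 0, 0, 0.6, 0.296, -0.1435, 0, 0, 0, 0, 0.6, 0.296, -0.1435, 0, 0, 0, 0, 0.6, 0.296, -0.1435, 0, 0, 0, 0, 0.6]'

```text
clock: 10.78
eef_pos: [481.6, 97.0, 169.4]
tcp_rot: [3.141, 0.0, 1.571]
contact_force: [-0.4, -0.3, -0.4]
opening: 0.599
```

Run:
```python
from h import *
f=grab_frame("wrist"); s=sense(); e=s["eef_pos"]; print(e.round(1),s["tcp_rot"].round(4),s["opening"],s["contact_force"].round(1))
p=proj(f,[480.5,95,36]); print(p,bore(f,*p))
t=grab_frame("top"); p=proj(t,[623,-197.5,18]).astype(int);r=18
hs=cv2.cvtColor(t["color"],40)[p[1]-r:p[1]+r,p[0]-r:p[0]+r]
m=((hs[...,1]>150)&(hs[...,2]>110)).astype(np.uint8);cs,_=cv2.findContours(m,0,2);c=max(cs,key=cv2.contourArea);el=cv2.fitEllipse(cv2.convexHull(c));print(el,"washer",onz(t,el[0][0]+p[0]-r,el[0][1]+p[1]-r,17))
a=cv2.resize(t["color"][p[1]-30:p[1]+30,p[0]-60:p[0]+20],(800,600),interpolation=2)
cv2.imwrite("pics/t8.png",a)
```

```text
[481.6  96.7 169.2] [3.1408e+00 1.0000e-04 1.5703e+00] 0.600974203041081 [-0.8  0.6  0.7]
[273.26422099 221.51671552] (array([274.9, 223.1]), np.int32(325), array([481.6,  93.9]))Traceback (most recent call last):
  File "<stdin>", line 6, in <module>
ValueError: max() iterable argument is empty
```

Run:
```python
from h import *
t=grab_frame("top"); p=proj(t,[623,-197.5,18]).astype(int);r=15
hs=cv2.cvtColor(t["color"],40)[p[1]-r:p[1]+r,p[0]-r:p[0]+r]
print(hs[r,::3].tolist()); 
cv2.imwrite("pics/t8.png",cv2.resize(t["color"][p[1]-36:p[1]+24,p[0]-64:p[0]+16],(800,600),interpolation=2)); print(p)
```

```text
[[18, 97, 129], [18, 99, 185], [19, 131, 132], [19, 145, 163], [18, 116, 139], [13, 71, 43], [18, 97, 206], [19, 147, 165], [18, 145, 158], [18, 96, 128]]
[367 148]
```

View pics/t8.png

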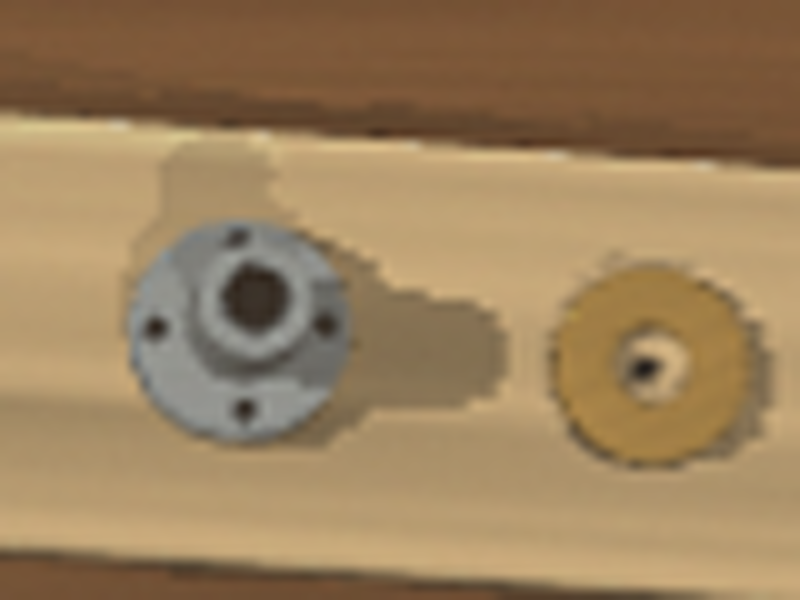

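Emit:
drive_tool --targets '[0.0005, 0, 0.03, 0, 0, 0, 0.6, 0.0005, 0, 0.06, 0, 0, 0, 0.6, 0.0005, 0, 0.075, 0, 0, 0, 0.6, 0.0005, 0, 0.08, 0, 0, 0, 0.6, 0.0005, 0, 0.08, 0, 0, 0, 0.6, 0.0005, 0, 0.08, 0, 0, 0, 0.2, 0.0005, 0, 0.08, 0, 0, 0, 0.1, 0.0005, 0, 0.08, 0, 0, 0, 0.1, 0.0005, 0, 0.08, 0, 0, 0, 0.1, 0.0005, 0, 0.08, 0, 0, 0, 0.1, 0.0005, 0, 0.08, 0, 0, 0, 0.1]' --force 40

```text
clock: 11.85
eef_pos: [481.9, 97.9, 90.1]
tcp_rot: [3.139, -0.0, 1.571]
contact_force: [-0.5, -2.5, 6.9]
opening: 0.266
```

The top crop shows hub c on ring 3, and the washer at (651,365) on ring 4 with the dot at (643,369) inside its hole. The washer is close to centred. Computing its offset before I lift hub d.

Run:
```python
from h import *
t=grab_frame("top"); q=lambda u,v,z:onz(t,303+u/10-.5,112+v/10-.5,z)
print("washer",q(651,365,18),"dot",q(643,369,12), "hubc flange@22",q(239,331,22),"bore",q(256,297,48))
f=grab_frame("wrist"); s=sense(); e=s["eef_pos"]; print(e.round(1),s["opening"],s["contact_force"].round(1))
p=proj(f,[e[0],e[1]-3,e[2]-52]); print(bore(f,*p,z=e[2]-54))
```

```text
washer [ 623.2 -197.6] dot [ 623.6 -197.1] hubc flange@22 [ 627.4 -111.7] bore [ 628.6 -112.2]
[481.8  97.9  90.1] 0.2614895431816735 [-0.9 -1.8  8. ]
(array([276. , 288.8]), np.int32(781), array([482.5,  93.7]))
```

Washer is within about 0.6 mm of its ring centre. Hub d is held at the same bore pixel as hub c was, so the tool-to-top offset is known: about (-1.1, +1.0). Carrying hub d to ring 4.

Emit:
drive_tool --targets '[0, 0, -0.03, 0, 0, 0, 0.1, 0, 0, -0.065, 0, 0, 0, 0.1, -0.015, 0.007, -0.085, 0, 0, 0, 0.1, -0.048, 0.023, -0.085, 0, 0, 0, 0.1, -0.083, 0.04, -0.085, 0, 0, 0, 0.1, -0.118, 0.057, -0.085, 0, 0, 0, 0.1, -0.153, 0.074, -0.085, 0, 0, 0, 0.1, -0.188, 0.091, -0.085, 0, 0, 0, 0.1, -0.223, 0.108, -0.085, 0, 0, 0, 0.1, -0.256, 0.124, -0.085, 0, 0, 0, 0.1, -0.282, 0.136, -0.085, 0, 0, 0, 0.1, -0.296, 0.1425, -0.085, 0, 0, 0, 0.1]' --force 60

```text
clock: 12.95
eef_pos: [624.7, -201.3, 174.5]
tcp_rot: [3.14, 0.001, 1.569]
contact_force: [-0.1, 0.9, 0.0]
opening: 0.255
```

Emit:
drive_tool --targets '[0, 0, 0.02, 0, 0, 0, 0.1, 0, 0, 0.04, 0, 0, 0, 0.1, 0, 0, 0.05, 0, 0, 0, 0.1, 0, 0, 0.05, 0, 0, 0, 0.1, 0, 0, 0.05, 0, 0, 0, 0.1, 0, 0, 0.05, 0, 0, 0, 0.1]'

```text
clock: 13.45
eef_pos: [624.0, -197.8, 124.9]
tcp_rot: [3.141, 0.0, 1.571]
contact_force: [1.5, 0.5, -0.2]
opening: 0.25
```

Run:
```python
from h import *
f=grab_frame("wrist"); s=sense(); e=s["eef_pos"]; print(e.round(1),s["opening"],s["contact_force"].round(1))
p=proj(f,[e[0],e[1]-3,e[2]-52]); print(bore(f,*p,z=e[2]-54))
```

```text
[ 624.2 -197.9  125.2] 0.25503646157437315 [-0.6 -0.1 -1. ]
(array([276. , 288.5]), np.int32(791), array([ 624.6, -201.6]))
```

Emit:
drive_tool --targets '[-0.0005, 0, 0.008, 0, 0, 0, 0.1, -0.0005, 0, 0.013, 0, 0, 0, 0.1, -0.0005, 0, 0.0155, 0, 0, 0, 0.1, -0.0005, 0, 0.0165, 0, 0, 0, 0.1, -0.0005, 0, 0.0165, 0, 0, 0, 0.1, -0.0005, 0, 0.0165, 0, 0, 0, 0.1, -0.0005, 0, 0.0165, 0, 0, 0, 0.1]'

```text
clock: 14.08
eef_pos: [623.3, -198.5, 108.2]
tcp_rot: [-3.141, -0.0, 1.571]
contact_force: [-3.9, 2.9, 10.0]
opening: 0.257
```

Emit:
drive_tool --targets '[0, 0, 0, 0, 0, 0, 0.4, 0, 0, 0, 0, 0, 0, 0.6, 0, 0, 0, 0, 0, 0, 0.6, 0, 0, -0.015, 0, 0, 0, 0.6, 0, 0, -0.045, 0, 0, 0, 0.6, -0.02, -0.03, -0.06, 0, 0, 0, 0.6, -0.045, -0.06, -0.06, 0, 0, 0, 0.6, -0.07, -0.09, -0.06, 0, 0, 0, 0.6, -0.09, -0.12, -0.06, 0, 0, 0, 0.6, -0.104, -0.14, -0.06, 0, 0, 0, 0.6, -0.104, -0.1445, -0.06, 0, 0, 0, 0.6, -0.104, -0.1445, -0.06, 0, 0, 0, 0.6]'

```text
clock: 15.08
eef_pos: [477.6, -303.2, 167.3]
tcp_rot: [-3.141, -0.0, 1.568]
contact_force: [-0.7, 0.3, 0.5]
opening: 0.599
```

Run:
```python
from h import *
f=grab_frame("wrist"); s=sense(); e=s["eef_pos"]; print(e.round(1),s["opening"],s["contact_force"].round(1))
p=proj(f,[479.7,-304,36]); print(p,bore(f,*p))
t,b=top_check((623.3,-197.5),18); print(b)
p=proj(t,[623,-197.5,18]).astype(int)
cv2.imwrite("pics/t9.png",cv2.resize(t["color"][p[1]-36:p[1]+24,p[0]-64:p[0]+16],(800,600),interpolation=2)); print(p)
```

```text
[ 478.9 -302.8  167.4] 0.5959578457842963 [ 0.2 -0.1  0.7]
[278.57405185 220.81349695] (array([279.1, 222.2]), np.int32(335), array([ 480.1, -304.9]))
(array([371.6, 144.7]), np.int32(27), array([ 622.3, -198.5]))
[367 148]
```

View pics/t9.png

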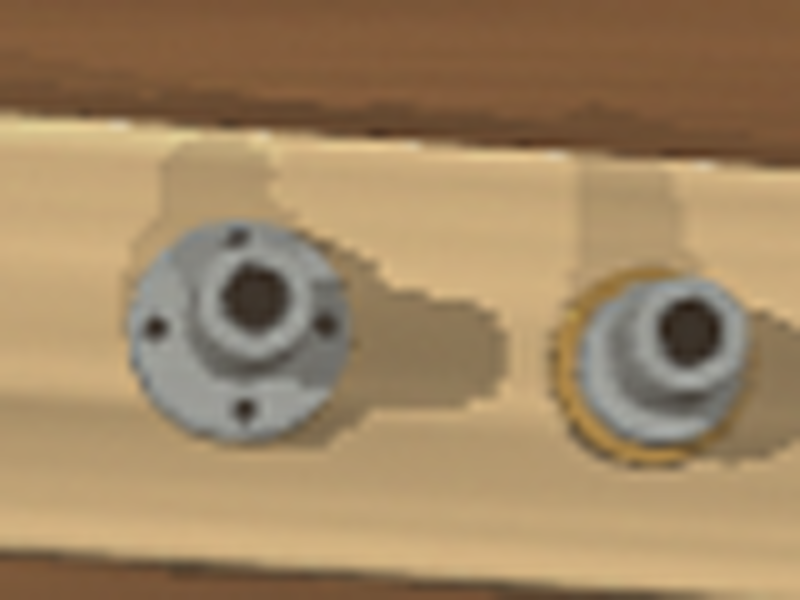

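The top crop shows hub d upright on the washer and inside its rim, about 1.3 mm off-centre by the bore measurement. I'll decide on nudging it at the end. The wrist view puts hub b's bore at (279,222), directly under the jaws. Picking hub b.

Emit:
drive_tool --targets '[0.0008, 0, 0.03, 0, 0, 0, 0.6, 0.0008, 0, 0.058, 0, 0, 0, 0.6, 0.0008, 0, 0.07, 0, 0, 0, 0.6, 0.0008, 0, 0.075, 0, 0, 0, 0.6, 0.0008, 0, 0.075, 0, 0, 0, 0.6, 0.0008, 0, 0.075, 0, 0, 0, 0.2, 0.0008, 0, 0.075, 0, 0, 0, 0.1, 0.0008, 0, 0.075, 0, 0, 0, 0.1, 0.0008, 0, 0.075, 0, 0, 0, 0.1, 0.0008, 0, 0.075, 0, 0, 0, 0.1, 0.0008, 0, 0.075, 0, 0, 0, 0.1]' --force 60

```text
clock: 16.1
eef_pos: [479.8, -302.2, 93.9]
tcp_rot: [3.139, 0.001, 1.571]
contact_force: [0.9, 2.1, 7.3]
opening: 0.257
```

Run:
```python
from h import *
f=grab_frame("wrist"); s=sense(); e=s["eef_pos"]; print(e.round(1),s["opening"],s["contact_force"].round(1))
p=proj(f,[e[0],e[1]-3,e[2]-55]); print(bore(f,*p,z=36))
```

```text
[ 479.9 -302.2   93.9] 0.2550396758260382 [1.3 2.7 6.4]
(array([275.9, 281.7]), np.int32(749), array([ 480.5, -305.3]))
```

Emit:
drive_tool --targets '[0, 0, -0.03, 0, 0, 0, 0.1, 0, 0, -0.065, 0, 0, 0, 0.1, 0.014, 0.008, -0.08, 0, 0, 0, 0.1, 0.045, 0.025, -0.08, 0, 0, 0, 0.1, 0.079, 0.044, -0.08, 0, 0, 0, 0.1, 0.113, 0.063, -0.08, 0, 0, 0, 0.1, 0.147, 0.082, -0.08, 0, 0, 0, 0.1, 0.181, 0.101, -0.08, 0, 0, 0, 0.1, 0.215, 0.119, -0.08, 0, 0, 0, 0.1, 0.244, 0.136, -0.08, 0, 0, 0, 0.1, 0.265, 0.147, -0.08, 0, 0, 0, 0.1, 0.274, 0.152, -0.08, 0, 0, 0, 0.1]'

```text
clock: 17.15
eef_pos: [632.5, -24.8, 173.0]
tcp_rot: [3.14, -0.001, 1.573]
contact_force: [-0.1, 0.0, -2.9]
opening: 0.253
```

Emit:
drive_tool --targets '[0, 0, 0.02, 0, 0, 0, 0.1, 0, 0, 0.04, 0, 0, 0, 0.1, 0, 0, 0.05, 0, 0, 0, 0.1, 0, 0, 0.05, 0, 0, 0, 0.1, 0, 0, 0.05, 0, 0, 0, 0.1, 0, 0, 0.05, 0, 0, 0, 0.1, 0, 0, 0.05, 0, 0, 0, 0.1]'

```text
clock: 17.73
eef_pos: [631.6, -28.2, 123.6]
tcp_rot: [3.14, 0.0, 1.57]
contact_force: [-0.9, -0.4, -3.1]
opening: 0.252
```

Run:
```python
from h import *
f=grab_frame("wrist"); s=sense(); e=s["eef_pos"]; print(e.round(1),s["opening"],s["contact_force"].round(1))
p=proj(f,[e[0],e[1]-3,e[2]-57.9]); print(bore(f,*p,z=e[2]-57.9))
```

```text
[631.6 -28.1 123.5] 0.25182723438395993 [-0.1  0.2 -2.2]
(array([276. , 281.7]), np.int32(767), array([632.3, -31.3]))
```

Emit:
drive_tool --targets '[-0.0003, 0.0004, 0.008, 0, 0, 0, 0.1, -0.0003, 0.0004, 0.014, 0, 0, 0, 0.1, -0.0003, 0.0004, 0.0165, 0, 0, 0, 0.1, -0.0003, 0.0004, 0.017, 0, 0, 0, 0.1, -0.0003, 0.0004, 0.017, 0, 0, 0, 0.1, -0.0003, 0.0004, 0.017, 0, 0, 0, 0.1, -0.0003, 0.0004, 0.017, 0, 0, 0, 0.1]'

```text
clock: 18.37
eef_pos: [631.2, -28.1, 105.9]
tcp_rot: [-3.141, 0.0, 1.571]
contact_force: [-4.0, -0.5, 9.6]
opening: 0.249
```

Emit:
drive_tool --targets '[0, 0, 0, 0, 0, 0, 0.4, 0, 0, 0, 0, 0, 0, 0.6, 0, 0, 0, 0, 0, 0, 0.6, 0, 0, -0.015, 0, 0, 0, 0.6, 0, 0, -0.045, 0, 0, 0, 0.6, 0.006, -0.03, -0.06, 0, 0, 0, 0.6, 0.012, -0.065, -0.06, 0, 0, 0, 0.6, 0.018, -0.1, -0.06, 0, 0, 0, 0.6, 0.024, -0.135, -0.06, 0, 0, 0, 0.6, 0.03, -0.165, -0.06, 0, 0, 0, 0.6, 0.033, -0.185, -0.06, 0, 0, 0, 0.6, 0.033, -0.189, -0.06, 0, 0, 0, 0.6]'

```text
clock: 19.37
eef_pos: [438.4, 5.3, 164.9]
tcp_rot: [-3.138, -0.0, 1.571]
contact_force: [-0.5, -0.1, -0.0]
opening: 0.602
```

Emit:
drive_tool --targets '[0, 0, 0, 0, 0, 0, 0.6, 0, 0, 0, 0, 0, 0, 0.6, 0, 0, 0, 0, 0, 0, 0.6]'

```text
clock: 19.62
eef_pos: [444.3, 4.8, 165.7]
tcp_rot: [3.14, 0.0, 1.571]
contact_force: [0.7, 0.9, 0.7]
opening: 0.6
```

Run:
```python
from h import *
f=grab_frame("wrist"); s=sense(); e=s["eef_pos"]; print(e.round(1),s["opening"],s["contact_force"].round(1))
p=proj(f,[443,2,36]); print(p,bore(f,*p))
t,b=top_check((631,-27.5)); print(b)
```

```text
[444.1   4.8 165.6] 0.60188590497582 [-0.6  1.1 -0.4]
[272.75112254 224.54088095] (array([273.3, 224.5]), np.int32(334), array([443.3,   2.1]))
(array([285.5, 139.4]), np.int32(31), array([630.3, -27. ]))
```

Emit:
drive_tool --targets '[0, -0.001, 0.03, 0, 0, 0, 0.6, 0, -0.001, 0.058, 0, 0, 0, 0.6, 0, -0.001, 0.069, 0, 0, 0, 0.6, 0, -0.001, 0.0735, 0, 0, 0, 0.6, 0, -0.001, 0.0735, 0, 0, 0, 0.6, 0, -0.001, 0.0735, 0, 0, 0, 0.2, 0, -0.001, 0.0735, 0, 0, 0, 0.1, 0, -0.001, 0.0735, 0, 0, 0, 0.1, 0, -0.001, 0.0735, 0, 0, 0, 0.1, 0, -0.001, 0.0735, 0, 0, 0, 0.1, 0, -0.001, 0.0735, 0, 0, 0, 0.1]' --force 80

```text
clock: 20.63
eef_pos: [442.3, 4.9, 93.1]
tcp_rot: [3.139, 0.0, 1.571]
contact_force: [-0.8, 0.1, 6.9]
opening: 0.239
```

Run:
```python
from h import *
f=grab_frame("wrist"); s=sense(); e=s["eef_pos"]; print(e.round(1),s["opening"],s["contact_force"].round(1))
p=proj(f,[e[0],e[1]-3,36]); print(bore(f,*p,z=36))
```

```text
[442.3   4.9  93.1] 0.2437730250285078 [-0.6 -1.2  7. ]
(array([275.9, 283. ]), np.int32(751), array([442.9,   1.7]))
```

Emit:
drive_tool --targets '[0, 0, -0.03, 0, 0, 0, 0.1, 0, 0, -0.065, 0, 0, 0, 0.1, 0.002, 0.01, -0.08, 0, 0, 0, 0.1, 0.01, 0.035, -0.08, 0, 0, 0, 0.1, 0.018, 0.068, -0.08, 0, 0, 0, 0.1, 0.027, 0.102, -0.08, 0, 0, 0, 0.1, 0.036, 0.136, -0.08, 0, 0, 0, 0.1, 0.045, 0.167, -0.08, 0, 0, 0, 0.1, 0.05, 0.186, -0.08, 0, 0, 0, 0.1, 0.0516, 0.194, -0.08, 0, 0, 0, 0.1, 0.0516, 0.194, -0.08, 0, 0, 0, 0.1, 0.0516, 0.194, -0.07, 0, 0, 0, 0.1]'

```text
clock: 21.68
eef_pos: [635.4, 56.4, 163.0]
tcp_rot: [3.14, -0.0, 1.571]
contact_force: [-0.0, 0.2, -3.5]
opening: 0.236
```

Emit:
drive_tool --targets '[0, 0, 0.02, 0, 0, 0, 0.1, 0, 0, 0.034, 0, 0, 0, 0.1, 0, 0, 0.04, 0, 0, 0, 0.1, 0, 0, 0.04, 0, 0, 0, 0.1, 0, 0, 0.04, 0, 0, 0, 0.1, 0, 0, 0.04, 0, 0, 0, 0.1, 0, 0, 0.04, 0, 0, 0, 0.1]'

```text
clock: 22.27
eef_pos: [635.9, 56.5, 122.8]
tcp_rot: [3.14, -0.0, 1.571]
contact_force: [-0.2, -0.1, -3.9]
opening: 0.246
```

Run:
```python
from h import *
f=grab_frame("wrist"); s=sense(); e=s["eef_pos"]; print(e.round(1),s["opening"],s["contact_force"].round(1))
p=proj(f,[e[0],e[1]-3,e[2]-57.1]); print(bore(f,*p,z=e[2]-57.1))
```

```text
[635.9  56.5 122.8] 0.2461399161233869 [ 0.3  0.2 -4.5]
(array([276. , 282.8]), np.int32(770), array([636.5,  53.4]))
```

Emit:
drive_tool --targets '[0, 0, 0.008, 0, 0, 0, 0.1, 0, 0, 0.014, 0, 0, 0, 0.1, 0, 0, 0.016, 0, 0, 0, 0.1, 0, 0, 0.0168, 0, 0, 0, 0.1, 0, 0, 0.0168, 0, 0, 0, 0.1, 0, 0, 0.0168, 0, 0, 0, 0.1, 0, 0, 0.0168, 0, 0, 0, 0.1]'

```text
clock: 22.9
eef_pos: [634.9, 56.5, 105.2]
tcp_rot: [-3.14, 0.0, 1.571]
contact_force: [-4.9, 0.0, 6.3]
opening: 0.241
```

Emit:
drive_tool --targets '[0, 0, 0, 0, 0, 0, 0.4, 0, 0, 0, 0, 0, 0, 0.6, 0, 0, 0, 0, 0, 0, 0.6, 0, 0, -0.015, 0, 0, 0, 0.6, 0, 0, -0.045, 0, 0, 0, 0.6, 0, -0.03, -0.06, 0, 0, 0, 0.6, 0, -0.065, -0.06, 0, 0, 0, 0.6, 0, -0.1, -0.06, 0, 0, 0, 0.6, 0, -0.135, -0.06, 0, 0, 0, 0.6, 0, -0.165, -0.06, 0, 0, 0, 0.6, 0, -0.185, -0.06, 0, 0, 0, 0.6, 0, -0.189, -0.06, 0, 0, 0, 0.6]'

```text
clock: 23.9
eef_pos: [442.8, 56.3, 164.8]
tcp_rot: [-3.139, 0.0, 1.571]
contact_force: [0.2, 0.3, -0.0]
opening: 0.601
```

Run:
```python
from h import *
s=sense(); print(s["eef_pos"].round(1),s["contact_force"].round(1))
for n,xy,z in(("a",(634.9,57.4),12),("b",(631,-27.5),12),("c",(627.1,-112.7),12),("d",(623.3,-197.4),18)):
    t,b=top_check(xy,z); print(n,b,(b[2]-xy).round(1))
f=t;g=cv2.cvtColor(f["color"],6)
p=proj(t,[628,-70,12]).astype(int)
cv2.imwrite("pics/t10.png",cv2.resize(t["color"][p[1]-50:p[1]+70,p[0]-90:p[0]+90],(800,533),interpolation=2)); print(p)
```

```text
[442.8  56.3 164.8] [ 0.2  0.3 -0. ]
a (array([243.1, 136.8]), np.int32(32), array([633.8,  57.7])) [-1.1  0.3]
b (array([285.5, 139.4]), np.int32(31), array([630.3, -27. ])) [-0.7  0.5]
c (array([328. , 141.4]), np.int32(28), array([ 628.2, -111.9])) [1.1 0.8]
d (array([371.6, 144.7]), np.int32(27), array([ 622.3, -198.5])) [-1.  -1.1]
[305 144]
```

View pics/t10.png

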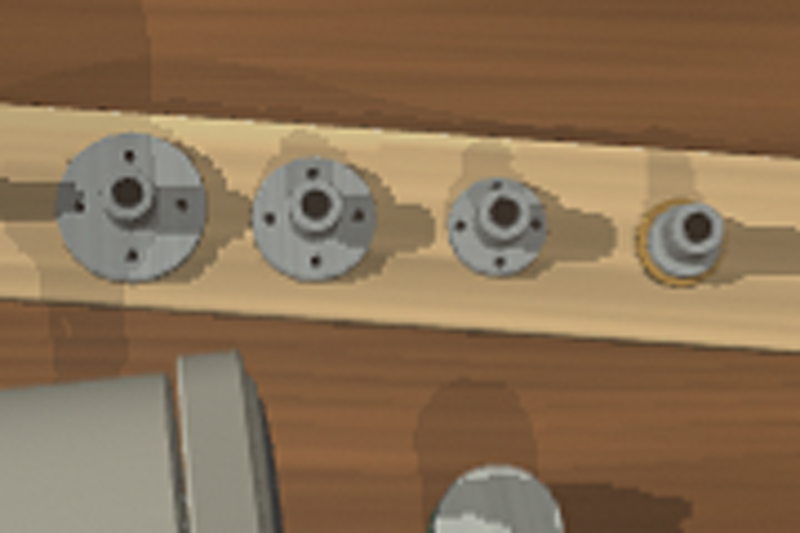

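All four hubs are in order and upright, with bore offsets of about 1.1, 0.9, 1.4 and 1.5 mm. I'll take one last side view to check uprightness and the bystanders.

Run:
```python
from h import *
f=grab_frame("side"); cv2.imwrite("pics/s11.png",cv2.resize(f["color"][140:320,120:400],(800,514),interpolation=2))
```

```text
(no output)
```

View pics/s11.png

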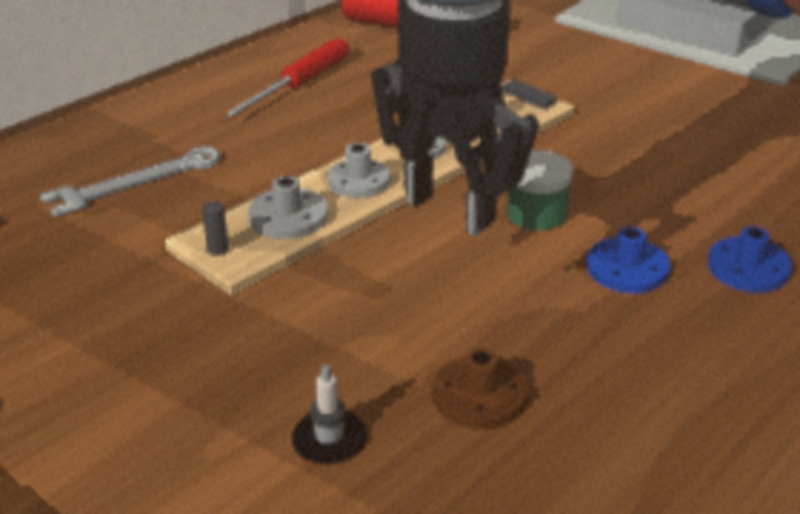

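The side view shows hubs a (288,205) and b (358,170) flat by the post, and the plug and tin still standing. The arm hides c and d here, but the top view showed both upright. The gripper is clear, so I'm handing in.

```bash
python3 -c "
from rig import *
print(sign_off(), sense()['clock'])"
```

```text
the job is handed in; nothing more can be done
the job is handed in; nothing more can be done
```

The four steel hubs are on their rings in size order, from a (largest) next to the post to d (smallest) next to the stop bar. The brass washer is flat on the last ring with hub d on top of it. The job was handed in at about 24 s of the 112 s allowed.

**Centring, from the last top view (offset from each ring mark):**

| Part | Offset |
|---|---|
| hub a | about 1.1 mm |
| hub b | about 0.9 mm |
| hub c | about 1.4 mm |
| hub d | about 1.5 mm |
| washer (before hub d went on) | about 0.6 mm |

I left hubs c and d as they were, because regripping d risked shifting the washer.

**Bystanders:** the last side view shows the tin and spark plug still standing. I did not re-measure their positions.

**Failed or disagreed:**
- The arm hid hubs c and d in the last side view, so their uprightness rests on the top view alone.
- The wrist camera read about 3 mm lower in y than the top camera. I corrected for this by comparing the two.
- Setting down a, b and d pressed them onto the board or washer with about 6–10 N, which shifted x by about 1 mm. The limits are 40 N for the arm or gripper body and 120 N at the wrist.

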